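# Free the burr plate of a coffee grinder held by a left-hand nut

### The job

The bean grinder is due for cleaning: its burr plate is held by the red T-bar nut, which has a left-hand thread, so loosen it by turning it clockwise seen from above (feel that it really runs free), as far as its top stop, coming up against the stop gently. Then draw the slotted plate out level by its yellow fin from under the nut and lay it flat, fin up, in the steel parts tray, without dropping it. Do not force the nut at either end of its thread, shove the rubber-mounted spindle sideways or wrench the plate against the nut, and leave everything else where it stands.

Things in the scene. Friction and masses are not known exactly. Their poses are not given: they have to be found in the camera images.
- nut: captive T-bar nut, LEFT-HAND thread, on the vertical grinder spindle: steel disc foot 32 mm across, 5 mm thick, hub, red bar on top. Origin: centre of the foot's underside, on the spindle axis; x along the bar, z up. Clockwise from above it climbs 1.9 mm per rad to a hard top stop, roughly 1.6 to 2.7 rad away (it varies); counter-clockwise it meets its tight end within 0 to 1.1 rad
- nut_bar (a point): centre of the nut's red bar, 24 mm above the nut's origin; bar 46 mm long (along x), 12 mm wide, 24 mm high, clear below by 12 mm to the foot's underside; axes as the nut's. The nut drags with a steady 0.2 N m or so, stays where left and never comes off the spindle. Too far to turn in one grasp: let go and take it again
- spindle_top (a point): tip of the brass spindle (10 mm diameter), 47 mm above the flat top of the grinder head, on the spindle axis; its z axis is up. The spindle sits in rubber: it gives 1 mm per 4 N of side push and centres itself when let go. 4 mm sideways (16 N) is too much
- spindle (a joint): twist of the spindle in its rubber mount, rad, 0 at rest, positive counter-clockwise from above; 4 N m per rad, so it shows the turning moment on the nut: about -0.05 while loosening, swiftly more against either end of the thread. Beyond 0.2 rad (0.8 N m) either way the thread is being forced
- plate: slotted steel retaining plate, 122 mm long (x -28 to 94 mm), 54 mm wide at the slotted end, neck 30 mm wide, 6 mm thick, about 140 g, lying on the round dark grey grinder head (flat top 90 mm above the worktop, 116 mm diameter), the spindle in its slot. Origin: underside, on the spindle axis when in place; x points along the plate to its fin, z up
- plate_slot (a point): top face of the plate at the open end of its slot, 28 mm from the origin along -x. Slot 16 mm wide, from x = 9 mm out through this end. Ribs 3 mm high on the two prong tips (x -28 to -22 mm) catch on the nut's foot unless the nut is near its top stop; at the stop they pass under with about 2 mm to spare. Slide the plate level along its own +x; after 48 mm it is clear of the nut
- plate_fin (a point): the yellow upright fin of the plate, overhanging the head: 30 mm long along the plate's x, 10 mm thick across it, top 36 mm above the plate's underside; the point lies mid-fin, 79 mm from the plate's origin, 24 mm above its underside; axes as the plate's
- plate_mid (a point): middle of the plate's underside, 33 mm from its origin along x; axes as the plate's
- tray: dark steel parts tray, fixed, 220 mm (its x) by 180 mm (its y), 32 mm high, walls and floor 4 to 5 mm thick, open on top, empty. Origin: centre of its underside
- jug: steel thermal jug, 110 mm diameter, 228 mm high, black handle; bystander, leave it alone. Origin: its base (lying tools: underside)
- mug: white mug, 80 mm diameter, 90 mm high; bystander, leave it alone. Origin: its base (lying tools: underside)
- cup: paper cup, 80 mm diameter, 95 mm high; bystander, leave it alone. Origin: its base (lying tools: underside)
- syrup: amber syrup bottle, 72 mm diameter, 240 mm high; bystander, leave it alone. Origin: its base (lying tools: underside)
- brush: cleaning brush lying flat; bystander, leave it alone. Origin: its base (lying tools: underside)
- spanner: steel spanner lying flat; bystander, leave it alone. Origin: its base (lying tools: underside)
- hopper: amber bean hopper, upside down, 170 mm diameter, 155 mm high; bystander, leave it alone. Origin: its base (lying tools: underside)
There are look-alikes about, which are no part of the job. There is more than one size of the plate; the one meant has the size given above.

How it is judged:
By the outcome, as a careful person would: the job done as asked, in the order asked, and still so for the second after the job is handed in, with the robot touching nothing.
It also fails if it takes over 72 s, if anything falls off the work surface, if the arm or the gripper's body presses on something with over 40 N, if the wrist force passes 120 N, or if a joint passes its speed limit or range.

### The arm

A 7-joint arm with a two-finger parallel gripper is mounted at the origin on the work surface. World frame = base frame: x ahead of the robot, y to its left, z up, the work surface at z = 0. Lengths are in mm, angles in rad, forces in N, time in s.
With the tool pointing down it reaches from about 425 to 875 mm from the base axis. Payload 4.7 kg.
Tool frame: the origin (TCP) lies midway between the tips of the shut fingers; the grasp point (between the pads) lies 19 mm behind it; z points along the fingers, y is the line along which they close (so a half turn about z gives the same grasp; the last joint's range is limited). The gripper opens to 85 mm and grips with 20 to 120 N. Pads are 22 mm wide; open, the fingers measure 114 mm over their backs; the gripper's body (76 mm by 85 mm) begins 54 mm behind the grasp point. The pads swing forward as they close: fully open they stand 13 mm farther back than shut.
Start: joints at [-1.199, 0.321, -0.07, 1.45, 0.023, 1.371, -0.057], TCP at [227.667, 608.845, 231.349] pointing down, gripper open.
Joint ranges: [-2.86, 2.86], [-0.3, 2.09], [-1.38, 1.24], [0.06, 2.45], [-1.56, 4.7], [0.09, 2.05], [-2.69, 2.69]. Speed limits (rad/s): [2.57, 2.57, 3.14, 3.14, 3.14, 3.14, 3.14].

### API

Orientations are given as a unit quaternion [w, x, y, z].
In Python, from rig import ctrl gives the robot as it stands.
- The arm moves only by the tool move_arm, never from a script. Its argument "plan" is a list of rows, each a list of 5 numbers: the opening, from -1 (shut) to 1 (fully open), so that 0 is half open, then the shift along the tool's x, y, z in mm, then the turn about the tool's z in degrees. In form: [[jaw, dx, dy, dz, yaw], ...]. A call has 1 to 10 rows; each row shifts and turns the commanded pose from where the row before left it, along the tool's axes as they then stand; what a row does not reach is not made up. A row lasts 1/10 s, in which the tool goes at most 50 mm and 8.59 degrees, less where a joint would pass 70% of its speed; a pose out of reach is approached as far as the arm can. A call with a gripper value outside its range is refused whole. The fingers move at their own pace and stop on an object; "squeeze" is the grip in N (left out, the last holds). Time passes only in rows, so rows that do not move let the fingers close. It gives the time, the measured TCP pose, the force, the opening and the grip force at its end, in the units of the state.
- ctrl.observe(): the state, without advancing time (a new reading comes with each control period).
- ctrl.get_image(name): name is "side" or "top" or "wrist"; returns the picture (480x640x3 uint8, red, green, blue); there is no depth.
- ctrl.camera_info(name): a dict with "vfov" (degrees; the focal length in pixels is half the picture's height over the tangent of half this angle, whatever the lens; pixels are square), "cx", "cy" (the principal point, pixels), "R" (3x3) and "t" (3): a world point X has camera coordinates R X + t; the wrist camera has in their place "tool_from_camera" (4x4, takes a point from camera to tool coordinates, whose origin is the TCP and whose axes are the flange's). Camera axes: x right, y down, z forward; pixel columns grow to the right and rows downward; lengths in mm; the calibration is good to about 2 mm. A picture is of the moment at which its call begins: read the wrist's pose just before it. camera_info takes no time and is no camera call.
- ctrl.close_job(): hands the job in; it is judged then, once.
Trained networks look in the newest picture that a camera, given by its name, has taken for a name from the list of things; names that differ only in an ending like _2 or _b are one class to them, and where a whole thing is asked for, a point or a joint stands for the part that bears it (a point fixed in the world has none). Each returns a list of dicts, best first, with "score" (0 to 1); they miss things now and then, are a little off and sometimes report something else, mostly with a low value. They report only what shows in the picture. A call takes as long as a camera call. They do not tell look-alikes from the thing itself.
- ctrl.search_frame(camera, thing): "centre" ([column, row] as shares, 0 to 1, of the picture: columns of its width, rows of its height, amid what is visible of it).
The state is a dict: "clock": time; "joints": joint angles; "joint_velocities": joint speeds; "joint_torque": joint torques, N m; "eef_pos": TCP position; "tool_rot": TCP orientation; "wrist_force": force on the tool from outside, world axes, zero at the start; "ft_torque": the same for the moment, N m; "width": finger opening in mm; "finger_force": force on a finger pad.
Only numpy, scipy, OpenCV 4.12 (cv2) and the standard library are available. Lean on these libraries where they do the work, as an engineer would, in place of code of your own. Each camera call takes 0.05 s, during which the arm holds its last target. There are 200 camera calls.

## Working session

There is one attempt and no reset: what is moved stays moved. The work goes in short steps, Python scripts to look and compute and a tool call to move; the robot and the scene stay as the last step left them, time stands still between calls to the robot, and variables do not carry over. Pictures are saved under pics/ and viewed, at most 10 in all, crops included, and the job is handed in when it is done.

Besides the shell and the picture viewer there is one more tool, called after "Emit:" by a JSON object that holds its "op" and its "data". move_arm: Moves the arm, as the interface text tells. Its arguments: {"type":"object","properties":{"plan":{"type":"array"},"squeeze":{"type":"number"}},"required":["plan"]}

```bash
mkdir -p pics; ls
python3 - <<'E'
from rig import ctrl
import cv2,numpy as np
o=ctrl.observe(); print({k:np.round(v,3).tolist() for k,v in o.items()})
ims=[]
for c in("side","top"):
    im=ctrl.get_image(c); cv2.imwrite(f"pics/{c}0.png",im[:,:,::-1]); print(c,{k:np.round(v,3).tolist() for k,v in ctrl.camera_info(c).items()})
    for t in("nut","nut_bar","plate","plate_fin","spindle_top","tray"):
        print(t,[(round(d["score"],2),round(d["centre"][0]*640),round(d["centre"][1]*480)) for d in ctrl.search_frame(c,t)][:4])
print(ctrl.camera_info("wrist"), ctrl.observe()["clock"])
E
```

```text
pics
{'clock': 0.0, 'joints': [-1.199, 0.322, -0.07, 1.452, 0.023, 1.371, -0.057], 'joint_velocities': [0.001, -0.001, 0.001, -0.001, 0.0, 0.001, -0.001], 'joint_torque': [-0.001, -49.359, -0.383, -31.433, 0.013, 0.012, -0.0], 'eef_pos': [227.486, 608.306, 230.187], 'tool_rot': [-0.0, 0.178, 0.984, -0.001], 'wrist_force': [-0.067, 0.41, 0.416], 'ft_torque': [0.049, -0.02, 0.037], 'finger_force': 0.0, 'width': 85.393}
side {'vfov': 48.1, 'cx': 322.198, 'cy': 244.362, 'R': [[0.905, -0.425, -0.017], [-0.221, -0.435, -0.873], [0.364, 0.794, -0.487]], 't': [-491.264, 212.884, 1075.431]}
nut [(0.59, 296, 222)]
nut_bar [(0.7, 294, 225)]
plate [(0.89, 206, 276), (0.85, 210, 220), (0.6, 311, 237), (0.57, 274, 195)]
plate_fin [(0.89, 206, 276), (0.75, 207, 217), (0.6, 310, 237), (0.36, 421, 271)]
spindle_top [(0.54, 295, 227)]
tray [(0.91, 349, 351), (0.2, 296, 222)]
top {'vfov': 55.603, 'cx': 313.239, 'cy': 239.678, 'R': [[-0.011, -1.0, 0.004], [-0.987, 0.01, -0.163], [0.163, -0.006, -0.987]], 't': [-21.103, 565.962, 1263.673]}
nut [(0.59, 267, 251), (0.29, 459, 199)]
nut_bar [(0.46, 266, 252), (0.25, 230, 174)]
plate [(0.85, 258, 336), (0.77, 147, 306), (0.63, 276, 249)]
plate_fin [(0.98, 253, 334), (0.77, 146, 306), (0.71, 278, 247)]
spindle_top [(0.53, 264, 251)]
tray [(0.66, 391, 267)]
{'vfov': 69.06763995333249, 'cx': 322.4569361096569, 'cy': 241.72377067748215, 'tool_from_camera': array([[ 9.03374022e-04, -9.64329131e-01, -2.64704574e-01,
         6.90893957e+01],
       [ 9.99999408e-01,  1.03174895e-03, -3.45940690e-04,
         6.13913076e-01],
       [ 6.06709352e-04, -2.64704104e-01,  9.64329492e-01,
        -1.41876227e+02],
       [ 0.00000000e+00,  0.00000000e+00,  0.00000000e+00,
         1.00000000e+00]])} 0.7
```

View pics/side0.png

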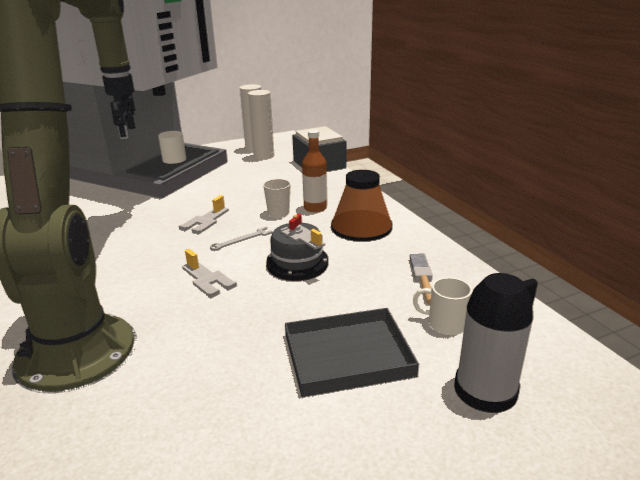

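View pics/top0.png

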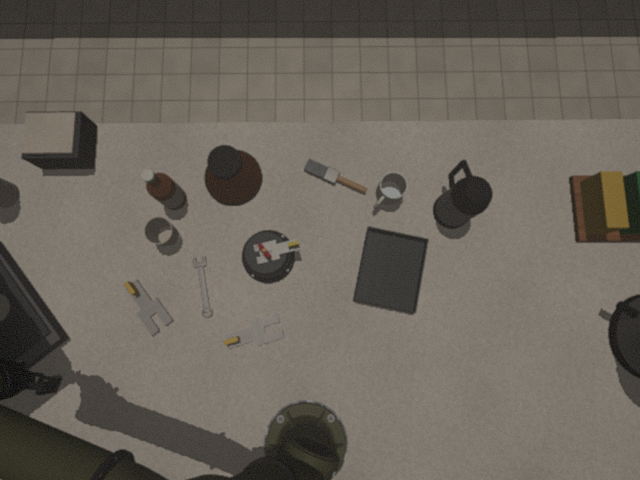

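Side view: the grinder with the red nut is at about (296,225), with the plate's fin at (316,238). In the top view they are at (265,251) and (293,245), and the tray is at (391,270). There are three plates: top (147,305) and top (253,334) lie loose on the worktop. The third is on the grinder head under the nut at top (276,249), so it is the one meant. I'll work out rough positions and confirm with a close wrist view.

```bash
cat > h.py <<'E'
from rig import ctrl
import numpy as np, cv2
from scipy.spatial.transform import Rotation as Ro
def cam(c,o=None):
    i=ctrl.camera_info(c); f=240/np.tan(np.radians(i["vfov"]/2))
    if c=="wrist":
        q=o["tool_rot"]; T=np.eye(4); T[:3,:3]=Ro.from_quat([q[1],q[2],q[3],q[0]]).as_matrix(); T[:3,3]=o["eef_pos"]
        M=np.linalg.inv(T@np.array(i["tool_from_camera"])); R,t=M[:3,:3],M[:3,3]
    else: R,t=np.array(i["R"]),np.array(i["t"])
    return f,i["cx"],i["cy"],R,t
def ray(C,u,v):
    f,cx,cy,R,t=C; return -R.T@t, R.T@np.array([(u-cx)/f,(v-cy)/f,1])
def atz(C,u,v,z):
    p,d=ray(C,u,v); return p+d*(z-p[2])/d[2]
def proj(C,X):
    f,cx,cy,R,t=C; c=R@np.array(X)+t; return np.array([cx+f*c[0]/c[2],cy+f*c[1]/c[2]])
def tri(l):
    A=0;b=0
    for p,d in l:
        d=d/np.linalg.norm(d);P=np.eye(3)-np.outer(d,d);A=A+P;b=b+P@p
    return np.linalg.solve(A,b)
def find(c,t):
    return [(round(d["score"],2),round(d["centre"][0]*640,1),round(d["centre"][1]*480,1)) for d in ctrl.search_frame(c,t)]
E
python3 - <<'E'
from h import *
T=cam("top");S=cam("side")
print("bar",atz(T,266,250,122),atz(S,295,222,122),tri([ray(T,266,250),ray(S,295,222)]))
print("fin",atz(T,294,245,114),atz(S,316,238,114),tri([ray(T,294,245),ray(S,316,238)]))
print("tray",[atz(T,u,v,32).round() for u,v in((370,228),(428,237),(415,313),(354,303))])
for n,p in dict(syrup=(147,175,240),hopper=(224,160,155),cup=(158,230,95),mug=(394,185,90),jug=(470,195,228)).items(): print(n,atz(T,*p).round())
E
```

```text
bar [526.27956985 101.24084511 122.        ] [521.57577782 103.09481124 122.        ] [523.8085459  101.95878141 122.44919997]
fin [540.39700476  25.92142439 114.        ] [538.99469752  20.71437637 114.        ] [541.08171727  25.9637118  110.90221161]
tray [array([ 601., -193.,   32.]), array([ 573., -362.,   32.]), array([ 354., -314.,   32.]), array([ 384., -141.,   32.])]
syrup [702. 388. 240.]
hopper [769. 213. 155.]
cup [589. 404.  95.]
mug [ 714. -258.   90.]
jug [ 646. -422.  228.]
```

Emit:
{"op": "move_arm", "data": {"plan": [[1, -25, -20, 0, 0], [1, -36, -29, 0, 0], [1, -36, -29, 0, 0], [1, -36, -29, 0, 0], [1, -36, -29, 0, 0], [1, -36, -29, 0, 0], [1, -36, -29, 0, 0], [1, -36, -29, 0, 0], [1, -36, -29, 0, 0], [1, -36, -29, 0, 0]]}}

```text
clock: 1.7
eef_pos: [456.9, 221.7, 231.8]
tool_rot: [0.0, 0.178, 0.984, 0.001]
wrist_force: [0.4, 0.1, -0.6]
width: 85.5
finger_force: 0.0
```

Emit:
{"op": "move_arm", "data": {"plan": [[1, -36, -29, 0, 0], [1, -36, -29, 0, 0], [1, -31, -29, 0, 0], [1, 0, 0, 0, 0], [1, 0, 0, 0, 0], [1, 0, 0, 0, 0]]}}

```text
clock: 2.3
eef_pos: [521.7, 107.3, 231.3]
tool_rot: [-0.0, 0.177, 0.984, 0.0]
wrist_force: [-1.0, -1.0, 0.9]
width: 85.3
finger_force: 0.0
```

Run:
```python
from h import *
o=ctrl.observe(); print({k:np.round(o[k],3).tolist() for k in("clock","eef_pos","tool_rot","wrist_force","ft_torque","joints")})
im=ctrl.get_image("wrist"); cv2.imwrite("pics/w1.png",im[:,:,::-1])
C=cam("wrist",o)
for t in("nut_bar","plate_fin","spindle_top","plate_slot"): print(t,find("wrist",t))
print(C)
```

```text
{'clock': 2.3, 'eef_pos': [521.701, 107.253, 231.308], 'tool_rot': [-0.0, 0.177, 0.984, 0.0], 'wrist_force': [-0.953, -1.047, 0.881], 'ft_torque': [-0.005, -0.008, -0.054], 'joints': [-0.607, 0.067, 0.374, 1.755, -0.026, 1.324, 0.987]}
nut_bar [(0.62, 325.8, 235.3)]
plate_fin [(0.87, 286.8, 257.1), (0.76, 249.1, 24.6)]
spindle_top [(0.96, 324.7, 236.3), (0.61, 485.0, 78.5)]
plate_slot [(0.84, 284.5, 259.0), (0.61, 250.4, 22.7)]
(np.float64(348.7609693471241), 322.4569361096569, 241.72377067748215, array([[ 3.47657765e-01,  9.37621500e-01,  4.10073895e-05],
       [ 9.04299746e-01, -3.35314051e-01,  2.64209116e-01],
       [ 2.47741898e-01, -9.18172677e-02, -9.64465417e-01]]), array([-282.54110948, -467.85576678,  258.79153083]))
```

View pics/w1.png

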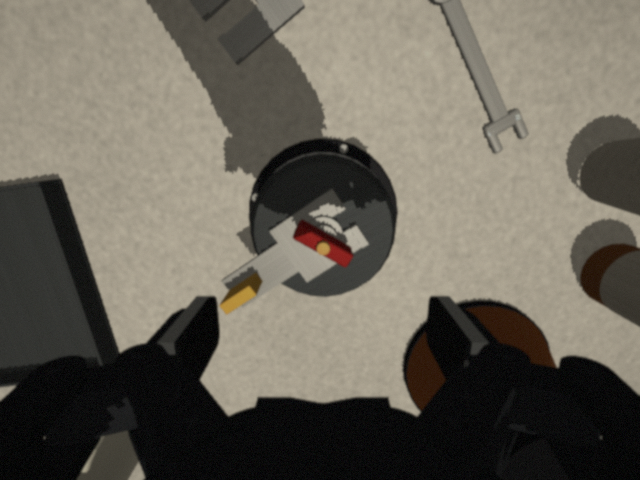

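The wrist view shows the red bar running from about (297,228) to (352,258), with the brass tip at (323,249). The fin is at (240,295) and the slotted plate lies under the nut on the round head. I'll measure by colour and make an enlarged crop to confirm.

```bash
cat >> h.py <<'E'
def masks(im):
    h=cv2.cvtColor(im,cv2.COLOR_RGB2HSV).astype(int); H,S,V=h[...,0],h[...,1],h[...,2]
    red=((H<6)|(H>172))&(S>150)&(V>60)
    yel=(H>14)&(H<30)&(S>120)&(V>60)
    return red,yel
def comp(m,near,r=60):
    n,l,s,c=cv2.connectedComponentsWithStats(m.astype(np.uint8))
    k=[i for i in range(1,n) if s[i,4]>15 and np.hypot(*(c[i]-near))<r]
    return np.isin(l,k)
E
python3 - <<'E'
from h import *
o=ctrl.observe(); C=cam("wrist",o)
im=cv2.imread("pics/w1.png")[:,:,::-1].copy()
red,yel=masks(im)
red=comp(red,(324,243),40); fin=comp(yel,(240,295),40); tip=comp(yel,(323,249),15)
for n,m in(("red",red),("fin",fin),("tip",tip)):
    p=np.argwhere(m)[:,::-1].astype(np.float32)
    if len(p): print(n,len(p),p.mean(0),cv2.boxPoints(cv2.minAreaRect(p)).round(1).tolist(),im[m].min(0),im[m].max(0))
print("tip",atz(C,323,249,137))
cv2.imwrite("pics/w1c.png",cv2.resize(im[180:330,200:400],None,fx=4,fy=4,interpolation=cv2.INTER_CUBIC)[:,:,::-1])
E
```

```text
red 712 [324.28513 246.17697] [[292.8999938964844, 237.8000030517578], [300.6000061035156, 224.10000610351562], [353.3999938964844, 253.89999389648438], [345.70001220703125, 267.6000061035156]] [61  5  5] [142  57  52]
fin 767 [240.84746 293.2803 ] [[215.39999389648438, 299.1000061035156], [255.3000030517578, 272.5], [265.6000061035156, 287.8999938964844], [225.6999969482422, 314.5]] [67 48 14] [184 148  90]
tip 134 [322.82837 247.57463] [[314.0, 247.0], [322.5, 238.5], [331.5, 247.5], [323.0, 256.0]] [83 56 30] [185 150  90]
tip [523.14794888 107.45628279 137.        ]
```

View pics/w1c.png

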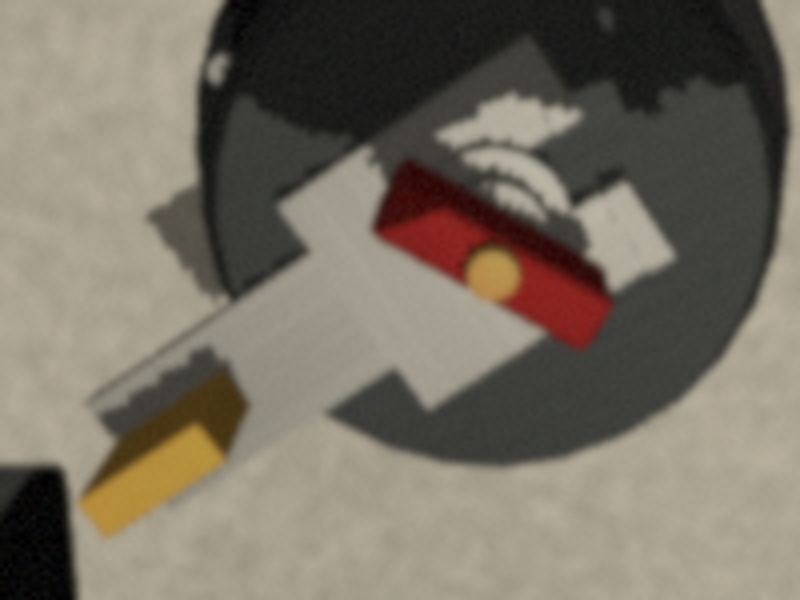

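Confirmed: the plate under the red nut on the head, fin towards lower left. Next come the nut's position and bar angle, cross-checked against the fixed cameras.

Run:
```python
from h import *
o=ctrl.observe(); C=cam("wrist",o); T=cam("top");S=cam("side")
tip=atz(C,323,248.5,137)
a,b=atz(C,293.75,238.25,133),atz(C,346.25,267.5,133); d=b-a
print("tip",tip,"len",np.linalg.norm(d),"barang",np.degrees(np.arctan2(d[1],d[0])))
print("proj top",proj(T,tip),"side",proj(S,tip))
for c,near in(("top",(266,250)),("side",(295,222))):
    im=cv2.imread(f"pics/{c}0.png")[:,:,::-1]; r,y=masks(im); 
    for m in(r,y):
        m=comp(m,near,35); p=np.argwhere(m)[:,::-1]; print(c,len(p),p.mean(0) if len(p) else None,p.min(0),p.max(0))
R=Ro.from_quat([*o["tool_rot"][1:],o["tool_rot"][0]]).as_matrix()
# fin top face
f0=[atz(C,200+u/4,180+v/4,126) for u,v in((80,498),(200,420),(225,462),(105,538))]
print("fin top",np.round(f0,1).tolist(),np.mean(f0,0)); e=(f0[0]-f0[1]+f0[3]-f0[2])
pd=np.mean(f0,0)-tip;print("plate ang fin edge",np.degrees(np.arctan2(e[1],e[0])),"spindle-fin",np.degrees(np.arctan2(pd[1],pd[0])),np.hypot(*pd[:2]))
print("tool x ang",np.degrees(np.arctan2(R[1,0],R[0,0])),"tip in tool",R.T@(tip-o["eef_pos"]))
```

```text
tip [522.80264036 107.58405025 137.        ] len 43.75127311695215 barang 39.41425042999764
proj top [263.05816263 250.52279875] side [294.48882975 215.52740953]Traceback (most recent call last):
  File "<stdin>", line 10, in <module>
    return umr_minimum(a, axis, None, out, keepdims, initial, where)
ValueError: zero-size array to reduction operation minimum which has no identity
```

Run:
```python
from h import *
o=ctrl.observe(); C=cam("wrist",o)
tip=atz(C,323,248.5,137)
R=Ro.from_quat([*o["tool_rot"][1:],o["tool_rot"][0]]).as_matrix()
f0=[atz(C,200+u/4,180+v/4,126) for u,v in((80,498),(200,420),(225,462),(105,538))]
print("fin top",np.round(f0,1).tolist(),np.mean(f0,0)); e=(f0[0]-f0[1]+f0[3]-f0[2])
pd=np.mean(f0,0)-tip;print("plate ang fin edge",np.degrees(np.arctan2(e[1],e[0])),"spindle-fin",np.degrees(np.arctan2(pd[1],pd[0])),np.hypot(*pd[:2]))
print("tool x ang",np.degrees(np.arctan2(R[1,0],R[0,0])),"tip in tool",R.T@(tip-o["eef_pos"]))
```

```text
fin top [[540.5, 16.1, 126.0], [533.7, 44.3, 126.0], [543.3, 45.4, 126.0], [550.0, 17.1, 126.0]] [541.88967482  30.72755451 126.        ]
plate ang fin edge -76.60245910312493 spindle-fin -76.05296197361366 79.19113474021802
tool x ang 159.61968651870112 tip in tool [-0.70699526  0.92161613 94.32101483]
```

Emit:
{"op": "move_arm", "data": {"plan": [[0, -0.7, 0.9, 0, -8.5], [0, 0, 0, 5, -8.5], [0, 0, 0, 10, -8.5], [0, 0, 0, 10, -8.5], [0, 0, 0, 10, -8.5], [0, 0, 0, 10, -8.5], [0, 0, 0, 5, -8.5], [0, 0, 0, 0, -0.5], [0, 0, 0, 0, 0], [0, 0, 0, 0, 0]]}}

```text
clock: 3.55
eef_pos: [523.4, 106.7, 181.8]
tool_rot: [0.0, -0.337, 0.942, -0.0]
wrist_force: [0.5, -0.6, -0.1]
width: 42.6
finger_force: 0.0
```

Run:
```python
from h import *
o=ctrl.observe(); print({k:np.round(o[k],3).tolist() for k in("clock","eef_pos","tool_rot","wrist_force","ft_torque","joints")})
im=ctrl.get_image("wrist"); C=cam("wrist",o)
print(proj(C,(522.8,107.6,137)))
cv2.imwrite("pics/w2.png",im[:,:,::-1])
r,y=masks(im); u=proj(C,(522.8,107.6,137))
for m in(comp(r,u,60),comp(y,u,25)):
    p=np.argwhere(m)[:,::-1].astype(np.float32); print(len(p),p.mean(0),cv2.boxPoints(cv2.minAreaRect(p)).round(1).tolist())
x,y0=int(u[0]),int(u[1]); x0=max(0,x-120);y1=max(0,y0-90);cv2.imwrite("pics/w2c.png",cv2.resize(im[y1:y1+180,x0:x0+240],None,fx=3.33,fy=3.33)[:,:,::-1]); print(x0,y1)
```

```text
{'clock': 3.55, 'eef_pos': [523.398, 106.695, 181.812], 'tool_rot': [0.0, -0.337, 0.942, -0.0], 'wrist_force': [0.52, -0.634, -0.084], 'ft_torque': [-0.01, 0.012, 0.024], 'joints': [-0.562, 0.103, 0.333, 1.818, -0.036, 1.225, 2.04]}
[320.77657661 269.71857599]
1046 [320.81357 263.348  ] [[311.0, 228.0], [330.0, 228.0], [330.0, 301.0], [311.0, 301.0]]
211 [320.43127 268.11374] [[310.6000061035156, 273.20001220703125], [315.6000061035156, 258.20001220703125], [330.0, 263.0], [325.0, 278.0]]
200 179
```

View pics/w2c.png

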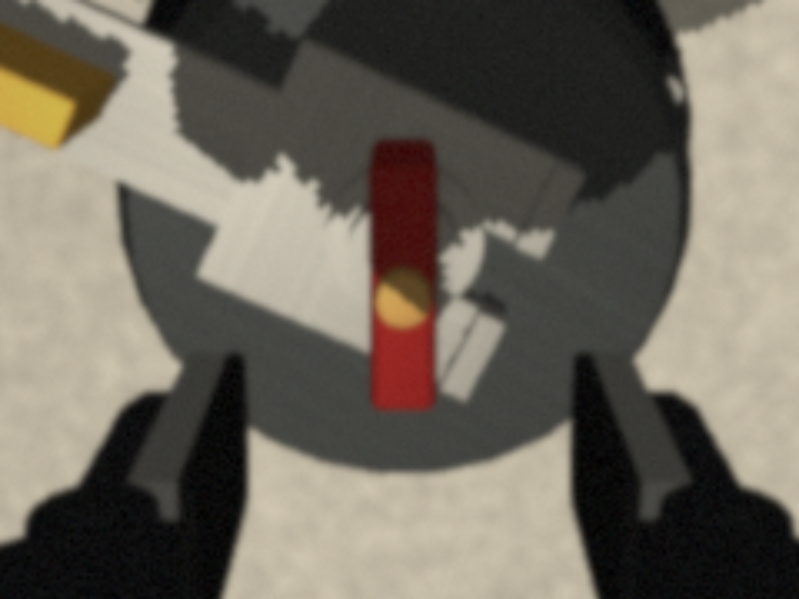

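The bar is centred between the fingers at (321,265) and aligned with the pads. I'll descend onto it and grip.

Emit:
{"op": "move_arm", "data": {"plan": [[0, 0.7, -0.7, 10, 0], [0, 0, 0, 15, 0], [0, 0, 0, 15, 0], [0, 0, 0, 15, 0], [0, 0, 0, 10, 0], [0, 0, 0, 7, 0], [0, 0, 0, 0, 0], [-0.4, 0, 0, 0, 0], [-0.6, 0, 0, 0, 0], [-0.6, 0, 0, 0, 0]], "squeeze": 40}}

```text
clock: 4.6
eef_pos: [523.5, 105.6, 110.0]
tool_rot: [0.001, -0.338, 0.941, 0.0]
wrist_force: [-0.2, -1.5, -0.1]
width: 17.1
finger_force: 0.0
```

Emit:
{"op": "move_arm", "data": {"plan": [[-0.7, 0, 0, 0, 0], [-1, 0, 0, 0, 0], [-1, 0, 0, 0, 0], [-1, 0, 0, 0, 0]]}}

```text
clock: 5.0
eef_pos: [523.5, 105.5, 109.8]
tool_rot: [0.001, -0.338, 0.941, -0.0]
wrist_force: [0.4, -0.1, 3.9]
width: 11.1
finger_force: 42.4
```

```bash
cat > st.py <<'E'
from h import *
a=[]
o=ctrl.observe()
print({k:np.round(o[k],3).tolist() for k in("clock","eef_pos","tool_rot","wrist_force","ft_torque","width","finger_force","joints")})
E
python3 st.py
```

```text
{'clock': 5.0, 'eef_pos': [523.502, 105.498, 109.825], 'tool_rot': [0.001, -0.338, 0.941, -0.0], 'wrist_force': [0.381, -0.071, 3.911], 'ft_torque': [-0.061, 0.016, -0.028], 'width': 11.084, 'finger_force': 42.424, 'joints': [-0.551, 0.172, 0.331, 1.898, -0.063, 1.08, 2.066]}
```

Emit:
{"op": "move_arm", "data": {"plan": [[-1, 0, 0, -0.2, 5], [-1, 0, 0, -0.2, 6], [-1, 0, 0, -0.2, 6]]}}

```text
clock: 5.3
eef_pos: [523.3, 105.7, 110.3]
tool_rot: [0.0, -0.193, 0.981, 0.0]
wrist_force: [-0.9, 0.2, 2.1]
width: 11.0
finger_force: 42.5
```

```bash
python3 st.py
```

```text
{'clock': 5.3, 'eef_pos': [523.293, 105.744, 110.281], 'tool_rot': [0.0, -0.193, 0.981, 0.0], 'wrist_force': [-0.851, 0.241, 2.068], 'ft_torque': [0.05, 0.034, 0.202], 'width': 10.998, 'finger_force': 42.48, 'joints': [-0.576, 0.172, 0.359, 1.899, -0.068, 1.082, 1.77]}
```

Drag is +0.20 N m with no side push, so the nut is running free. Continuing.

Emit:
{"op": "move_arm", "data": {"plan": [[-1, 0, 0, -0.27, 8], [-1, 0, 0, -0.27, 8], [-1, 0, 0, -0.27, 8], [-1, 0, 0, -0.27, 8]]}}

```text
clock: 5.7
eef_pos: [523.2, 106.4, 111.4]
tool_rot: [0.0, 0.085, 0.996, 0.001]
wrist_force: [-0.2, 0.9, 2.3]
width: 11.4
finger_force: 42.4
```

```bash
python3 st.py
```

```text
{'clock': 5.7, 'eef_pos': [523.233, 106.36, 111.374], 'tool_rot': [0.0, 0.085, 0.996, 0.001], 'wrist_force': [-0.153, 0.918, 2.263], 'ft_torque': [0.229, -0.022, 0.21], 'width': 11.419, 'finger_force': 42.442, 'joints': [-0.623, 0.173, 0.41, 1.899, -0.079, 1.084, 1.219]}
```

Emit:
{"op": "move_arm", "data": {"plan": [[-1, 0, 0, -0.23, 7], [-1, 0, 0, -0.23, 7], [-1, 0, 0, -0.2, 6], [-1, 0, 0, -0.2, 6], [-1, 0, 0, -0.1, 3]]}}

```text
clock: 6.2
eef_pos: [523.4, 106.9, 112.4]
tool_rot: [0.0, 0.331, 0.944, 0.001]
wrist_force: [0.2, 2.0, 1.8]
width: 10.9
finger_force: 42.3
```

```bash
python3 st.py
```

```text
{'clock': 6.2, 'eef_pos': [523.449, 106.863, 112.366], 'tool_rot': [0.0, 0.331, 0.944, 0.001], 'wrist_force': [0.169, 1.978, 1.828], 'ft_torque': [0.43, -0.168, 0.191], 'width': 10.904, 'finger_force': 42.306, 'joints': [-0.667, 0.174, 0.458, 1.9, -0.088, 1.085, 0.723]}
```

Turned about 78°. Now easing the grip so it acts as a torque limiter, and taking small steps up to the stop.

Emit:
{"op": "move_arm", "data": {"plan": [[-1, 0, 0, -0.1, 3], [-1, 0, 0, -0.1, 3], [-1, 0, 0, -0.1, 3]], "squeeze": 25}}

```text
clock: 6.5
eef_pos: [523.5, 107.0, 112.7]
tool_rot: [0.0, 0.403, 0.915, 0.001]
wrist_force: [0.9, 2.9, 2.1]
width: 11.5
finger_force: 42.3
```

```bash
python3 st.py
```

```text
{'clock': 6.5, 'eef_pos': [523.527, 107.006, 112.665], 'tool_rot': [0.0, 0.403, 0.915, 0.001], 'wrist_force': [0.909, 2.874, 2.109], 'ft_torque': [0.512, -0.199, 0.234], 'width': 11.492, 'finger_force': 42.318, 'joints': [-0.681, 0.175, 0.473, 1.9, -0.091, 1.086, 0.57]}
```

Emit:
{"op": "move_arm", "data": {"plan": [[-1, -0.4, -0.4, -0.1, 2.5], [-1, 0, 0, -0.1, 2.5], [-1, 0, 0, -0.1, 2.5]], "squeeze": 25}}

```text
clock: 6.8
eef_pos: [523.6, 106.9, 112.9]
tool_rot: [0.0, 0.462, 0.887, 0.001]
wrist_force: [0.9, 3.2, 1.0]
width: 11.4
finger_force: 42.2
```

```bash
python3 st.py
```

```text
{'clock': 6.8, 'eef_pos': [523.557, 106.851, 112.937], 'tool_rot': [0.0, 0.462, 0.887, 0.001], 'wrist_force': [0.87, 3.151, 1.029], 'ft_torque': [0.694, -0.268, 0.256], 'width': 11.382, 'finger_force': 42.218, 'joints': [-0.692, 0.175, 0.486, 1.9, -0.094, 1.086, 0.442]}
```

Emit:
{"op": "move_arm", "data": {"plan": [[-1, 0.8, 0.6, -0.1, 2.5], [-1, 0, 0, -0.1, 2.5], [-1, 0, 0, -0.1, 2.5]]}}

```text
clock: 7.1
eef_pos: [523.7, 107.3, 113.2]
tool_rot: [0.0, 0.519, 0.855, 0.001]
wrist_force: [1.9, 2.1, 0.5]
width: 11.0
finger_force: 42.2
```

```bash
python3 st.py
```

```text
{'clock': 7.1, 'eef_pos': [523.7, 107.288, 113.184], 'tool_rot': [0.0, 0.519, 0.855, 0.001], 'wrist_force': [1.853, 2.118, 0.488], 'ft_torque': [0.442, -0.34, 0.197], 'width': 11.013, 'finger_force': 42.201, 'joints': [-0.704, 0.176, 0.499, 1.9, -0.096, 1.087, 0.312]}
```

Emit:
{"op": "move_arm", "data": {"plan": [[-1, 0.1, 0.6, -0.1, 2.5], [-1, 0, 0, -0.1, 3], [-1, 0, 0, -0.1, 3]]}}

```text
clock: 7.4
eef_pos: [524.0, 107.5, 113.5]
tool_rot: [0.0, 0.581, 0.814, 0.001]
wrist_force: [0.8, 1.6, 2.0]
width: 11.3
finger_force: 42.3
```

```bash
python3 st.py
```

```text
{'clock': 7.4, 'eef_pos': [524.022, 107.478, 113.471], 'tool_rot': [0.0, 0.581, 0.814, 0.001], 'wrist_force': [0.757, 1.634, 1.995], 'ft_torque': [0.395, -0.214, 0.184], 'width': 11.3, 'finger_force': 42.253, 'joints': [-0.718, 0.178, 0.513, 1.899, -0.099, 1.088, 0.166]}
```

Emit:
{"op": "move_arm", "data": {"plan": [[-1, 0.2, 0.1, -0.1, 2.5], [-1, 0, 0, -0.1, 3], [-1, 0, 0, -0.1, 3]]}}

```text
clock: 7.7
eef_pos: [524.2, 107.6, 113.8]
tool_rot: [0.0, 0.64, 0.769, 0.001]
wrist_force: [1.0, 2.6, 1.0]
width: 11.4
finger_force: 42.2
```

```bash
python3 st.py
```

```text
{'clock': 7.7, 'eef_pos': [524.16, 107.585, 113.757], 'tool_rot': [0.0, 0.64, 0.769, 0.001], 'wrist_force': [1.025, 2.559, 1.05], 'ft_torque': [0.31, -0.322, 0.208], 'width': 11.369, 'finger_force': 42.208, 'joints': [-0.731, 0.179, 0.528, 1.898, -0.102, 1.089, 0.02]}
```

Emit:
{"op": "move_arm", "data": {"plan": [[-1, 0.5, 0.2, -0.1, 2.5], [-1, 0, 0, -0.1, 2.5], [-1, 0, 0, -0.1, 2.5]]}}

```text
clock: 8.0
eef_pos: [524.3, 107.7, 114.0]
tool_rot: [0.0, 0.689, 0.725, 0.001]
wrist_force: [2.1, 0.6, -0.3]
width: 11.4
finger_force: 42.2
```

```bash
python3 st.py
```

```text
{'clock': 8.0, 'eef_pos': [524.334, 107.748, 114.004], 'tool_rot': [0.0, 0.689, 0.725, 0.001], 'wrist_force': [2.097, 0.557, -0.272], 'ft_torque': [0.167, -0.359, 0.186], 'width': 11.362, 'finger_force': 42.176, 'joints': [-0.744, 0.18, 0.542, 1.898, -0.105, 1.089, -0.109]}
```

Emit:
{"op": "move_arm", "data": {"plan": [[-1, 0.1, 0.4, -0.1, 2.5], [-1, 0, 0, -0.1, 2.5], [-1, 0, 0, -0.1, 2.5]]}}

```text
clock: 8.3
eef_pos: [524.6, 107.8, 114.3]
tool_rot: [0.0, 0.735, 0.679, 0.001]
wrist_force: [0.2, 1.7, 0.8]
width: 11.2
finger_force: 42.2
```

```bash
python3 st.py
```

```text
{'clock': 8.3, 'eef_pos': [524.623, 107.797, 114.268], 'tool_rot': [0.0, 0.735, 0.679, 0.001], 'wrist_force': [0.166, 1.654, 0.777], 'ft_torque': [0.192, -0.309, 0.211], 'width': 11.246, 'finger_force': 42.18, 'joints': [-0.756, 0.182, 0.556, 1.897, -0.108, 1.09, -0.237]}
```

Emit:
{"op": "move_arm", "data": {"plan": [[-1, 0.2, 0, -0.1, 2], [-1, 0, 0, -0.1, 2.5], [-1, 0, 0, -0.1, 2.5]]}}

```text
clock: 8.6
eef_pos: [524.7, 107.9, 114.5]
tool_rot: [0.0, 0.775, 0.632, 0.001]
wrist_force: [1.6, 0.4, -0.2]
width: 11.0
finger_force: 42.1
```

```bash
python3 st.py
```

```text
{'clock': 8.6, 'eef_pos': [524.701, 107.863, 114.504], 'tool_rot': [0.0, 0.775, 0.632, 0.001], 'wrist_force': [1.61, 0.417, -0.18], 'ft_torque': [0.109, -0.375, 0.158], 'width': 10.997, 'finger_force': 42.111, 'joints': [-0.768, 0.182, 0.568, 1.897, -0.11, 1.091, -0.357]}
```

Emit:
{"op": "move_arm", "data": {"plan": [[-1, 0, 0.3, -0.1, 2], [-1, 0, 0, -0.1, 2.5], [-1, 0, 0, -0.1, 2.5]]}}

```text
clock: 8.9
eef_pos: [524.9, 107.8, 114.8]
tool_rot: [0.0, 0.812, 0.584, 0.001]
wrist_force: [2.2, -0.3, -0.4]
width: 11.0
finger_force: 42.1
```

```bash
python3 st.py
```

```text
{'clock': 8.9, 'eef_pos': [524.939, 107.8, 114.767], 'tool_rot': [0.0, 0.812, 0.584, 0.001], 'wrist_force': [2.246, -0.306, -0.397], 'ft_torque': [0.122, -0.373, 0.174], 'width': 11.045, 'finger_force': 42.084, 'joints': [-0.779, 0.184, 0.582, 1.897, -0.113, 1.092, -0.476]}
```

Emit:
{"op": "move_arm", "data": {"plan": [[-1, 0, 0.3, -0.1, 2], [-1, 0, 0, -0.1, 2], [-1, 0, 0, -0.1, 2]]}}

```text
clock: 9.2
eef_pos: [525.1, 107.7, 114.9]
tool_rot: [0.0, 0.841, 0.541, 0.001]
wrist_force: [2.2, 0.5, -1.5]
width: 10.8
finger_force: 42.2
```

```bash
python3 st.py
```

```text
{'clock': 9.2, 'eef_pos': [525.053, 107.697, 114.87], 'tool_rot': [0.0, 0.841, 0.541, 0.001], 'wrist_force': [2.211, 0.474, -1.482], 'ft_torque': [0.108, -0.403, 0.45], 'width': 10.807, 'finger_force': 42.191, 'joints': [-0.789, 0.185, 0.593, 1.897, -0.116, 1.093, -0.578]}
```

The torque rose to 0.45 N m at 154°, so the top stop is reached gently. Now I'll relax the twist, release, lift and go over the fin.

Emit:
{"op": "move_arm", "data": {"plan": [[-1, 0, 0, 0, 0], [-1, 0, 0.3, 0, -3], [-0.7, 0, 0, 0, 0], [-0.3, 0, 0, 0, 0], [0, 0, 0, 0, 0], [0, 0, 0, 0, 0], [0, 0, 0, -15, 0], [0, 0, 0, -25, 0], [0, 0, 0, -20, 0], [0, 0, 0, -12, 0]]}}

```text
clock: 10.2
eef_pos: [526.0, 107.1, 189.8]
tool_rot: [0.0, 0.827, 0.563, 0.002]
wrist_force: [0.8, 0.1, -0.5]
width: 42.7
finger_force: 0.0
```

Run:
```python
from h import *
o=ctrl.observe(); print({k:np.round(o[k],3).tolist() for k in("clock","eef_pos","tool_rot","wrist_force","ft_torque","width","joints")})
R=Ro.from_quat([*o["tool_rot"][1:],o["tool_rot"][0]]).as_matrix()
print("toolx",np.degrees(np.arctan2(R[1,0],R[0,0])),"to fin",R.T@(np.array([541.9,30.7,180])-o["eef_pos"]))
```

```text
{'clock': 10.2, 'eef_pos': [525.979, 107.1, 189.774], 'tool_rot': [0.0, 0.827, 0.563, 0.002], 'wrist_force': [0.785, 0.096, -0.533], 'ft_torque': [-0.015, -0.016, -0.003], 'width': 42.679, 'joints': [-0.803, 0.107, 0.594, 1.812, -0.064, 1.239, -0.567]}
toolx 68.4760268348572 to fin [-65.25397773  42.81863949   9.71666813]
```

Emit:
{"op": "move_arm", "data": {"plan": [[0, -20, 13, 0, 0], [0, -25, 16, 0, 0], [0, -20, 14, 0, 0], [0, 0, 0, 0, -8.5], [0, 0, 0, 0, -8.5], [0, 0, 0, 0, -8.5], [0, 0, 0, 0, -8.5], [0, 0, 0, 0, -1.2], [0, 0, 0, 0, 0], [0, 0, 0, 0, 0]]}}

```text
clock: 11.2
eef_pos: [541.1, 30.8, 187.1]
tool_rot: [-0.0, 0.619, 0.786, 0.0]
wrist_force: [-0.6, 0.5, -0.4]
width: 42.4
finger_force: 0.0
```

Run:
```python
from h import *
o=ctrl.observe(); print({k:np.round(o[k],3).tolist() for k in("clock","eef_pos","tool_rot","joints")})
im=ctrl.get_image("wrist"); C=cam("wrist",o); cv2.imwrite("pics/w3.png",im[:,:,::-1])
r,y=masks(im); u=proj(C,(541.9,30.7,120)); print(u,proj(C,(523.5,107.6,137)))
p=np.argwhere(comp(y,u,60))[:,::-1].astype(np.float32); print(len(p),p.mean(0),cv2.boxPoints(cv2.minAreaRect(p)).round(1).tolist())
cv2.imwrite("pics/w3c.png",cv2.resize(im[60:360,200:440],None,fx=2,fy=2)[:,:,::-1])
```

```text
{'clock': 11.2, 'eef_pos': [541.084, 30.828, 187.096], 'tool_rot': [-0.0, 0.619, 0.786, 0.0], 'joints': [-0.667, 0.126, 0.61, 1.801, -0.076, 1.239, 0.2]}
[325.81258584 259.36855571] [326.85822299 125.90782368]
828 [325.45773 256.75   ] [[318.0, 229.0], [333.0, 229.0], [333.0, 284.0], [318.0, 284.0]]
```

View pics/w3c.png

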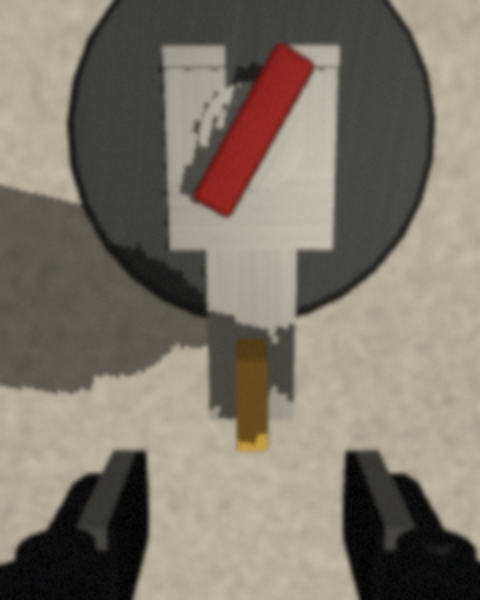

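The fin is at about (326,262), vertical in the picture, and the plate is in line with the tool. The bar now hides the spindle tip, which fits the nut being at its top stop. I'll work out the remaining offset.

Run:
```python
from h import *
o=ctrl.observe(); C=cam("wrist",o)
R=Ro.from_quat([*o["tool_rot"][1:],o["tool_rot"][0]]).as_matrix(); print(R.round(4))
f=lambda u,v,z:(R.T@(atz(C,u,v,z)-o["eef_pos"])).round(2)
print("fin top mid",f(326,262,126),"back/front",f(326,239,126),f(326,285,126))
print("finger mid at depth tip", f(323,300,187))
print("neck mid",f(200+252.5/2,60+280/2,96),"slot end mid",f(200+251.5/2,60+50/2,96))
print("bar mid",f(200+254/2,60+129/2,137),"z",o["eef_pos"])
T=cam("top"); im=cv2.imread("pics/top0.png"); g=im[200:340,335:450].max(2); m=(g<62).astype(np.uint8)
m=cv2.morphologyEx(m,cv2.MORPH_OPEN,np.ones((5,5))); c=max(cv2.findContours(m,0,2)[0],key=cv2.contourArea); r=cv2.minAreaRect(c); b=cv2.boxPoints(r)+[335,200]
print(r,b.tolist()); w=[atz(T,*p,32) for p in b]; print(np.round(w,1).tolist(),np.mean(w,0))
```

```text
[[-2.349e-01  9.720e-01  2.000e-04]
 [ 9.720e-01  2.349e-01  1.000e-04]
 [ 1.000e-04  2.000e-04 -1.000e+00]]
fin top mid [-4.000e-02  8.300e-01  6.111e+01] back/front [14.57  0.78 61.11] [-15.2    0.88  61.1 ]
finger mid at depth tip [ 2.93 -1.    0.11]
neck mid [33.63  1.11 91.11] slot end mid [104.83   0.53  91.11]
bar mid [79.45  0.98 50.11] z [541.13153408  30.82546198 187.10505449]
((106.5, 13.5), (27.0, 15.0), 90.0) [[434.0, 200.0], [449.0, 200.0], [449.0, 227.0], [434.0, 227.0]]
[[683.4, -385.5, 32.0], [683.0, -429.9, 32.0], [601.7, -425.0, 32.0], [602.2, -381.1, 32.0]] [ 642.58090654 -405.34979939   32.        ]
```

Run:
```python
from h import *
for _ in range(2): i=ctrl.camera_info("wrist"); print(i["vfov"],i["cx"],i["cy"],np.round(i["tool_from_camera"],4).tolist())
```

```text
69.06763995333249 322.4569361096569 241.72377067748215 [[0.0009, -0.964, -0.266, 68.8668], [1.0, 0.0014, -0.0015, -1.0355], [0.0018, -0.266, 0.964, -141.8763], [0.0, 0.0, 0.0, 1.0]]
69.06763995333249 322.4569361096569 241.72377067748215 [[0.0009, -0.964, -0.266, 68.8668], [1.0, 0.0014, -0.0015, -1.0355], [0.0018, -0.266, 0.964, -141.8763], [0.0, 0.0, 0.0, 1.0]]
```

The reported wrist calibration shifts slightly with pose, so I'll go by the fingers' own midline and use dy of about +1.4. Descending onto the fin.

Emit:
{"op": "move_arm", "data": {"plan": [[0, 0, 1.4, 12, 0], [0, 0, 0, 18, 0], [0, 0, 0, 18, 0], [0, 0, 0, 18, 0], [0, 0, 0, 13, 0], [0, 0, 0, 8, 0], [0, 0, 0, 0, 0], [-0.4, 0, 0, 0, 0], [-0.6, 0, 0, 0, 0], [-0.6, 0, 0, 0, 0]], "squeeze": 80}}

```text
clock: 12.25
eef_pos: [543.1, 31.3, 100.8]
tool_rot: [0.0, 0.618, 0.786, 0.001]
wrist_force: [0.5, -0.2, 0.0]
width: 17.1
finger_force: 0.0
```

Emit:
{"op": "move_arm", "data": {"plan": [[-0.7, 0, 0, 0, 0], [-0.8, 0, 0, 0, 0], [-1, 0, 0, 0, 0], [-1, 0, 0, 0, 0], [-1, 0, 0, 0, 0]]}}

```text
clock: 12.75
eef_pos: [542.9, 31.3, 100.6]
tool_rot: [0.0, 0.618, 0.786, 0.0]
wrist_force: [-1.0, -0.2, 4.9]
width: 8.5
finger_force: 78.5
```

```bash
python3 st.py
```

```text
{'clock': 12.75, 'eef_pos': [542.86, 31.251, 100.551], 'tool_rot': [0.0, 0.618, 0.786, 0.0], 'wrist_force': [-0.971, -0.238, 4.912], 'ft_torque': [0.087, 0.281, 0.021], 'width': 8.51, 'finger_force': 78.51, 'joints': [-0.641, 0.223, 0.6, 1.892, -0.143, 1.069, 0.256]}
```

Emit:
{"op": "move_arm", "data": {"plan": [[-1, 0, 0, -0.4, 0], [-1, -1, 0, 0, 0], [-1, -3, 0, 0, 0], [-1, -3, 0, 0, 0]]}}

```text
clock: 13.15
eef_pos: [544.2, 25.4, 100.5]
tool_rot: [-0.0, 0.617, 0.787, 0.001]
wrist_force: [-1.4, 4.0, 4.7]
width: 8.7
finger_force: 78.5
```

```bash
python3 st.py
```

```text
{'clock': 13.15, 'eef_pos': [544.189, 25.386, 100.461], 'tool_rot': [-0.0, 0.617, 0.787, 0.001], 'wrist_force': [-1.372, 3.958, 4.722], 'ft_torque': [0.928, 0.234, 0.055], 'width': 8.681, 'finger_force': 78.55, 'joints': [-0.632, 0.226, 0.603, 1.889, -0.147, 1.07, 0.271]}
```

Emit:
{"op": "move_arm", "data": {"plan": [[-1, 0, 0, -0.6, 0], [-1, -2, 0, 0, 0], [-1, -3, 0, 0, 0]]}}

```text
clock: 13.45
eef_pos: [545.0, 19.2, 100.6]
tool_rot: [-0.0, 0.618, 0.786, -0.0]
wrist_force: [-0.7, 1.7, 0.4]
width: 8.7
finger_force: 78.2
```

```bash
python3 st.py
```

```text
{'clock': 13.45, 'eef_pos': [545.015, 19.195, 100.6], 'tool_rot': [-0.0, 0.618, 0.786, -0.0], 'wrist_force': [-0.743, 1.682, 0.369], 'ft_torque': [0.368, 0.087, -0.015], 'width': 8.709, 'finger_force': 78.2, 'joints': [-0.624, 0.228, 0.607, 1.887, -0.147, 1.072, 0.281]}
```

Emit:
{"op": "move_arm", "data": {"plan": [[-1, -3, 0.4, 0, 0], [-1, -4, 0.1, 0, 0], [-1, -4, 0.1, 0, 0], [-1, -4, 0.1, 0, 0]]}}

```text
clock: 13.85
eef_pos: [549.5, 4.2, 100.7]
tool_rot: [0.0, 0.618, 0.786, -0.0]
wrist_force: [0.6, -0.0, -1.6]
width: 8.4
finger_force: 78.0
```

```bash
python3 st.py
```

```text
{'clock': 13.85, 'eef_pos': [549.469, 4.175, 100.699], 'tool_rot': [0.0, 0.618, 0.786, -0.0], 'wrist_force': [0.571, -0.034, -1.589], 'ft_torque': [0.06, -0.058, 0.046], 'width': 8.429, 'finger_force': 78.035, 'joints': [-0.601, 0.239, 0.616, 1.877, -0.155, 1.074, 0.315]}
```

The plate is fully carried, with no drag on the nut. Continuing out level.

Emit:
{"op": "move_arm", "data": {"plan": [[-1, -5, 0, 0, 0], [-1, -5, 0, 0, 0], [-1, -5, 0, 0, 0], [-1, -5, 0, 0, 0], [-1, -7, 0, 0, 0], [-1, -7, 0, 0, 0], [-1, -7, 0, 0, 0], [-1, 0, 0, 0, 0]]}}

```text
clock: 14.65
eef_pos: [559.5, -36.5, 101.1]
tool_rot: [0.0, 0.619, 0.786, -0.0]
wrist_force: [-0.3, -0.4, -1.7]
width: 8.4
finger_force: 78.0
```

```bash
python3 st.py
python3 - <<'E'
from h import *
o=ctrl.observe(); im=ctrl.get_image("wrist"); s=ctrl.get_image("side")
T=cam("top"); im2=ctrl.get_image("top")
a=np.hstack([cv2.resize(im,(400,300)),cv2.resize(s[180:420,190:510],(400,300))]); b=np.hstack([cv2.resize(im2[180:360,220:460],(400,300)),np.zeros((300,400,3),np.uint8)])
cv2.imwrite("pics/m4.png",np.vstack([a,b])[:,:,::-1])
E
```

```text
{'clock': 14.65, 'eef_pos': [559.47, -36.457, 101.077], 'tool_rot': [0.0, 0.619, 0.786, -0.0], 'wrist_force': [-0.32, -0.379, -1.741], 'ft_torque': [-0.123, -0.001, 0.001], 'width': 8.448, 'finger_force': 77.958, 'joints': [-0.537, 0.266, 0.636, 1.851, -0.177, 1.08, 0.403]}
```

View pics/m4.png

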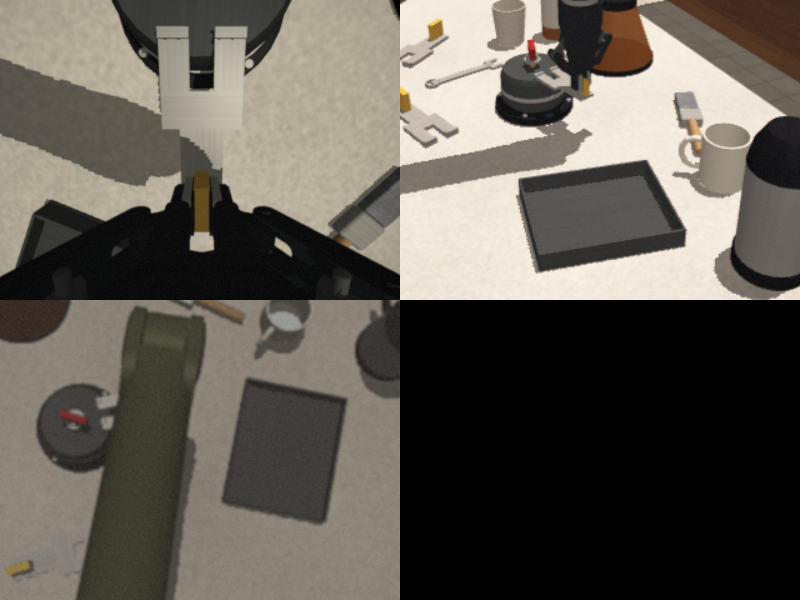

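The plate (prongs at wrist crop (200,60)) is clear of the nut and head, still level in the grip. The tray corners match the earlier estimate, centre about (478,-252). Lifting and carrying over, keeping the orientation, which already lines up with the tray's y.

Emit:
{"op": "move_arm", "data": {"plan": [[-1, 0, 0, -10, 0], [-1, 0, 0, -15, 0], [-1, -10, -5, -10, 0], [-1, -20, -11, 0, 0], [-1, -26, -14, 0, 0], [-1, -26, -14, 0, 0], [-1, -26, -14, 0, 0], [-1, -26, -14, 0, 0], [-1, -26, -14, 0, 0], [-1, -26, -14, 0, 0]]}}

```text
clock: 15.8
eef_pos: [505.8, -241.2, 137.4]
tool_rot: [0.001, 0.618, 0.786, 0.001]
wrist_force: [0.7, -0.6, -1.9]
width: 8.6
finger_force: 78.1
```

Emit:
{"op": "move_arm", "data": {"plan": [[-1, -24, -14, 0, 0], [-1, -16, -10, 0, 0], [-1, -10, -5, 0, 0], [-1, 0, 0, 0, 0], [-1, 0, 0, 0, 0]]}}

```text
clock: 16.3
eef_pos: [490.3, -293.9, 136.3]
tool_rot: [0.0, 0.617, 0.787, 0.001]
wrist_force: [0.5, 0.1, -1.0]
width: 8.3
finger_force: 78.1
```

```bash
python3 st.py
python3 - <<'E'
from h import *
o=ctrl.observe(); im=ctrl.get_image("wrist"); s=ctrl.get_image("side"); C=cam("wrist",o)
print([proj(C,p).round() for p in((601,-193,32),(573,-362,32),(354,-314,32),(384,-141,32))])
cv2.imwrite("pics/m5.png",np.hstack([cv2.resize(im,(400,300)),cv2.resize(s[230:470,250:570],(400,300))])[:,:,::-1])
E
```

```text
{'clock': 16.3, 'eef_pos': [490.332, -293.858, 136.276], 'tool_rot': [0.0, 0.617, 0.787, 0.001], 'wrist_force': [0.492, 0.075, -1.042], 'ft_torque': [-0.023, -0.079, 0.052], 'width': 8.291, 'finger_force': 78.067, 'joints': [-0.182, 0.276, 0.788, 1.794, -0.214, 1.159, 0.913]}
[array([518., 141.]), array([404., 347.]), array([135., 226.]), array([213., -36.])]
```

View pics/m5.png

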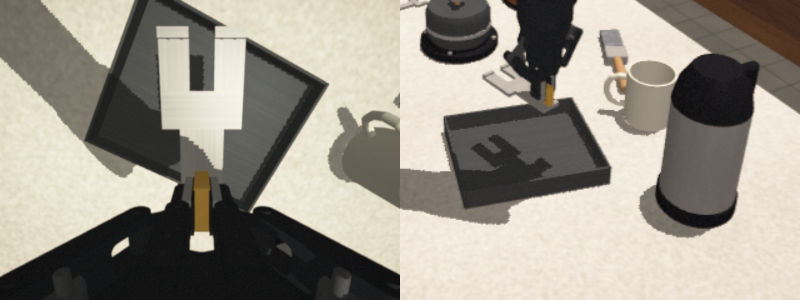

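The held plate sits about 27° off the tray's sides (tray corners at crop (327,83), (87,140)). I'll turn +25° and shift to centre it, then lower.

Emit:
{"op": "move_arm", "data": {"plan": [[-1, 1, -10, 0, 3], [-1, 1, -11, 0, 5], [-1, 0, 0, 0, 7], [-1, 0, 0, 0, 6], [-1, 0, 0, 5, 4], [-1, 0, 0, 10, 0], [-1, 0, 0, 15, 0], [-1, 0, 0, 15, 0], [-1, 0, 0, 10, 0], [-1, 0, 0, 5, 0]]}}

```text
clock: 17.4
eef_pos: [467.9, -296.5, 74.1]
tool_rot: [-0.001, 0.773, 0.634, -0.001]
wrist_force: [0.3, -1.0, -1.3]
width: 8.6
finger_force: 78.0
```

```bash
python3 st.py
python3 - <<'E'
from h import *
o=ctrl.observe(); im=ctrl.get_image("wrist"); s=ctrl.get_image("side")
cv2.imwrite("pics/m6.png",np.hstack([cv2.resize(im,(400,300)),cv2.resize(s[230:470,250:570],(400,300))])[:,:,::-1])
E
```

```text
{'clock': 17.4, 'eef_pos': [467.917, -296.55, 74.071], 'tool_rot': [-0.001, 0.773, 0.634, -0.001], 'wrist_force': [0.33, -1.012, -1.265], 'ft_torque': [-0.058, 0.07, 0.033], 'width': 8.562, 'finger_force': 78.045, 'joints': [-0.201, 0.334, 0.837, 1.893, -0.285, 1.042, 0.558]}
```

View pics/m6.png

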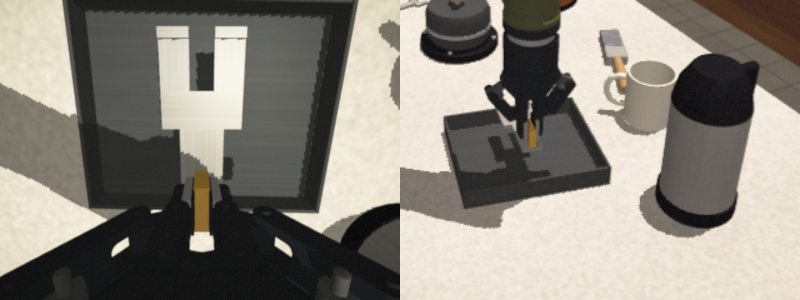

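The plate is centred and square in the tray. Lowering.

Emit:
{"op": "move_arm", "data": {"plan": [[-1, 0, 0, 8, 0], [-1, 0, 0, 12, 0], [-1, 0, 0, 12, 0], [-1, 0, 0, 10, 0], [-1, 0, 0, 6, 0], [-1, 0, 0, 3, 0], [-1, 0, 0, 2, 0], [-1, 0, 0, 1, 0], [-1, 0, 0, 0, 0]]}}

```text
clock: 18.4
eef_pos: [469.1, -297.1, 22.2]
tool_rot: [0.0, 0.773, 0.634, 0.0]
wrist_force: [0.6, -0.3, -1.2]
width: 8.5
finger_force: 78.1
```

```bash
python3 st.py
```

```text
{'clock': 18.4, 'eef_pos': [469.125, -297.143, 22.168], 'tool_rot': [0.0, 0.773, 0.634, 0.0], 'wrist_force': [0.587, -0.342, -1.249], 'ft_torque': [0.023, 0.062, -0.01], 'width': 8.522, 'finger_force': 78.064, 'joints': [-0.156, 0.412, 0.794, 1.927, -0.36, 0.948, 0.614]}
```

Emit:
{"op": "move_arm", "data": {"plan": [[-1, 0, 0, 2, 0], [-1, 0, 0, 1.5, 0], [-1, 0, 0, 1, 0], [-1, 0, 0, 0.5, 0], [-1, 0, 0, 0, 0]]}}

```text
clock: 18.9
eef_pos: [468.9, -297.0, 16.9]
tool_rot: [-0.0, 0.773, 0.634, 0.0]
wrist_force: [-0.3, 1.1, -0.2]
width: 8.5
finger_force: 78.1
```

```bash
python3 st.py
```

```text
{'clock': 18.9, 'eef_pos': [468.877, -297.021, 16.912], 'tool_rot': [-0.0, 0.773, 0.634, 0.0], 'wrist_force': [-0.337, 1.064, -0.24], 'ft_torque': [-0.045, 0.02, -0.014], 'width': 8.503, 'finger_force': 78.064, 'joints': [-0.151, 0.42, 0.79, 1.93, -0.367, 0.94, 0.619]}
```

Emit:
{"op": "move_arm", "data": {"plan": [[-1, 0, 0, 0.5, 0], [-1, 0, 0, 0.5, 0], [-1, 0, 0, 0, 0]]}}

```text
clock: 19.2
eef_pos: [468.9, -297.0, 15.9]
tool_rot: [-0.0, 0.773, 0.634, 0.0]
wrist_force: [-0.9, 0.5, -1.6]
width: 8.4
finger_force: 78.1
```

```bash
python3 st.py
```

```text
{'clock': 19.2, 'eef_pos': [468.882, -296.991, 15.895], 'tool_rot': [-0.0, 0.773, 0.634, 0.0], 'wrist_force': [-0.925, 0.508, -1.561], 'ft_torque': [-0.051, 0.066, -0.006], 'width': 8.437, 'finger_force': 78.064, 'joints': [-0.15, 0.422, 0.789, 1.931, -0.369, 0.938, 0.62]}
```

Emit:
{"op": "move_arm", "data": {"plan": [[-1, 0, 0, 0.5, 0], [-1, 0, 0, 0.5, 0], [-1, 0, 0, 0, 0]]}}

```text
clock: 19.5
eef_pos: [468.8, -297.0, 14.9]
tool_rot: [-0.0, 0.773, 0.634, 0.0]
wrist_force: [-0.4, 0.2, -2.0]
width: 8.4
finger_force: 78.1
```

```bash
python3 st.py
```

```text
{'clock': 19.5, 'eef_pos': [468.833, -297.03, 14.882], 'tool_rot': [-0.0, 0.773, 0.634, 0.0], 'wrist_force': [-0.355, 0.175, -2.03], 'ft_torque': [-0.039, -0.014, 0.03], 'width': 8.362, 'finger_force': 78.064, 'joints': [-0.149, 0.423, 0.788, 1.932, -0.37, 0.936, 0.621]}
```

Emit:
{"op": "move_arm", "data": {"plan": [[-1, 0, 0, 0.4, 0], [-1, 0, 0, 0.4, 0], [-1, 0, 0, 0, 0]]}}

```text
clock: 19.8
eef_pos: [468.9, -297.0, 14.7]
tool_rot: [-0.0, 0.773, 0.634, 0.0]
wrist_force: [-2.3, 2.0, 6.3]
width: 8.3
finger_force: 79.0
```

```bash
python3 st.py
```

```text
{'clock': 19.8, 'eef_pos': [468.93, -297.031, 14.677], 'tool_rot': [-0.0, 0.773, 0.634, 0.0], 'wrist_force': [-2.285, 2.018, 6.276], 'ft_torque': [0.245, 0.389, -0.015], 'width': 8.309, 'finger_force': 79.043, 'joints': [-0.149, 0.424, 0.787, 1.931, -0.371, 0.936, 0.622]}
```

Contact with the tray floor (+6 N), so the plate is down. Now a gentle release and lift.

Emit:
{"op": "move_arm", "data": {"plan": [[-1, 0, 0, -0.3, 0], [-0.8, 0, 0, 0, 0], [-0.6, 0, 0, 0, 0], [-0.4, 0, 0, 0, 0], [-0.2, 0, 0, 0, 0], [-0.2, 0, 0, 0, 0], [-0.2, 0, 0, -10, 0], [-0.2, 0, 0, -25, 0], [-0.2, 0, 0, -40, 0], [-0.2, 0, 0, -40, 0]]}}

```text
clock: 20.8
eef_pos: [468.4, -297.1, 131.0]
tool_rot: [-0.0, 0.773, 0.634, -0.0]
wrist_force: [0.6, 0.1, 0.2]
width: 34.1
finger_force: 0.0
```

Emit:
{"op": "move_arm", "data": {"plan": [[-0.2, 0, 0, -40, 0], [-0.2, 0, 0, -30, 0], [-0.2, 0, 0, -15, 0], [-0.2, 0, 0, 0, 0], [-0.2, 0, 0, 0, 0]]}}

```text
clock: 21.3
eef_pos: [468.4, -296.5, 213.3]
tool_rot: [-0.001, 0.773, 0.634, -0.0]
wrist_force: [-0.2, 0.6, -0.2]
width: 34.4
finger_force: 0.0
```

```bash
python3 st.py
python3 - <<'E'
from h import *
im=ctrl.get_image("wrist"); s=ctrl.get_image("side"); t=ctrl.get_image("top")
cv2.imwrite("pics/m7.png",np.vstack([np.hstack([cv2.resize(im,(400,300)),cv2.resize(s[180:420,190:510],(400,300))]),np.hstack([cv2.resize(t,(400,300)),cv2.resize(t[200:320,220:380],(400,300))])])[:,:,::-1])
E
```

```text
{'clock': 21.3, 'eef_pos': [468.4, -296.532, 213.345], 'tool_rot': [-0.001, 0.773, 0.634, -0.0], 'wrist_force': [-0.201, 0.592, -0.22], 'ft_torque': [-0.04, 0.012, 0.032], 'width': 34.393, 'finger_force': 0.0, 'joints': [-0.29, 0.167, 0.9, 1.743, -0.136, 1.298, 0.444]}
```

View pics/m7.png

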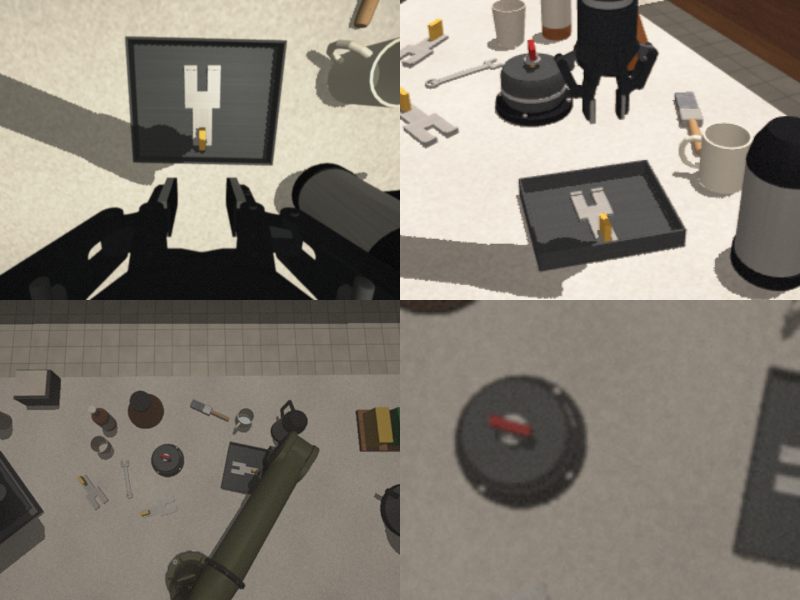

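The plate lies flat and fin up inside the tray (wrist crop (202,105)). The nut stands at its stop on the head, the bystanders are where they were, and the gripper is clear.

```bash
python3 -c "
from rig import ctrl
print(ctrl.close_job())"
```

```text
the job is handed in; nothing more can be done
None
```

The nut is loosened clockwise to its top stop, coming up against it at about 0.45 N m. The plate is drawn out level and lies flat, fin up, in the parts tray, and the job was handed in at about 21 s.

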